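# Hold a gear lever level over its checking fixture

### The job

Lift the loose lid off the grey tin by its knob and set it down gently, flat on the middle of the black rubber mat, and let go of it. Then take the steel lever out of the tin, gripping its arm at the balance point, and carry it to the checking fixture without bumping it: hold it still and level, about 4 cm clear above the top of the fixture's pin, with its bore over the pin and its foot over the rest block. Finish while still holding it there, and leave the other things on the counter as they are.

Things in the scene. Friction and masses are not known exactly. Their poses are not given: they have to be found in the camera images.
- tin_rim (a point): Grey rectangular open tin, fixed: outside 226 (x) x 150 (y) x 50 mm high, walls 3 mm; a black liner is its inner floor, 5 mm above the counter. This point is the centre of its mouth, 50 mm above the counter; its x is the long side. Tin, mat and fixture can swap places from start to start.
- lid_knob (a point): Grip point of the black round knob in the middle of the loose grey lid (0.2 to 0.33 kg). The knob is 26 mm in diameter, 34 mm tall above the lid's top, with a thinner neck; this point is on its axis, 24 mm above the lid's top and 34 mm above its underside (78 mm above the counter while the lid is on the tin).
- lid: The same lid: a plate 234 (x) x 158 (y) x 4 mm with a 6 mm deep plug (212 x 136 mm) below, which sits in the tin's mouth with 4 mm play and on which the lid rests when set down. Origin at the centre of the plug's underside (44 mm above the counter when closed), z up, x along its long side.
- mat_top (a point): Black rubber mat lying flat on the counter (fixed), 250 (x) x 190 (y) x 3 mm; this point is the centre of its top face. The lid goes here.
- lever_balance (a point): Balance point of the loose steel lever (0.4 to 0.75 kg, 184 mm long) lying in the tin under the lid, arm along the tin's long side. The point is on the arm, half-way up it: 22 mm above the lever's underside, 27 mm above the counter in the tin. The arm is a straight bar along x, 14 mm wide (y), 16 mm high, running between boss and foot 14 to 30 mm above the underside.
- lever: The same lever: origin on its underside straight below the balance point, z up. At its -x end the round boss, 48 mm diameter, 30 mm high, with an upright 16 mm bore, axis 45 mm from the balance point (boss edge 21 mm); at its +x end the foot, a 20 mm round peg reaching down as low as the boss, axis 105 mm from the balance point.
- lever_bore (a point): Centre of the lever's bore, at the underside of the boss.
- lever_foot (a point): Centre of the underside of the lever's foot, level with the boss's underside, 150 mm from the bore axis.
- fixture: Dark steel checking fixture fixed to the counter: base plate 220 (x) x 76 (y) x 14 mm; origin at the centre of its underside.
- pin_tip (a point): Top centre of the fixture's upright pin (14 mm diameter, standing on a 40 mm round shoulder), 60 mm above the counter, 75 mm from the fixture's centre at its -x end. The shoulder's top is 35 mm above the counter.
- rest_top (a point): Centre of the top of the fixture's square rest block (34 x 34 mm), 35 mm above the counter, 75 mm from the centre at the +x end, 150 mm from the pin.
- bearing: bystander: bearing ring 52 mm across, 16 mm high; origin at its underside
- plugbox: bystander: small paper box 28 x 85 x 28 mm; origin at its underside
- filter: bystander: white upright cylinder, 66 mm diameter, 75 mm high; origin at its underside
- carton: bystander: carton 70 x 100 x 50 mm; origin at its underside
- grease: bystander: black can 70 mm diameter, 90 mm high; origin at its underside
- spanner: bystander: spanner lying flat, 150 mm long
Not all that is in view belongs to the job. What is shaped like the fixture but brown is not meant.

How it is judged (in metres and radians):
On the way, in this order (a step that is already met when the one before it is completed fails the run):
1. the lid lies flat on the mat and is let go (horizontal distance between lid and mat_top below 0.045 m and height (world z) of lid below 0.008 m and angle between lid's own z axis and vertical below 0.06 rad and contact force between the fingers and lid below 0.1 N and linear speed of lid below 0.03 m/s), for 0.2 s.
2. the lever is lifted clear of the tin by the fingers, near level (contact force between the fingers and lever above 2 N and height (world z) of each of lever_bore, lever_foot above 0.06 m and angle between lever's own z axis and vertical below 0.15 rad), for 0.2 s.
At the end, for the whole second after the job is handed in: Lid released, flat on the mat within 45 mm of its centre. Fingers hold the lever within 16 mm of its balance point, still, level to 5 degrees, touching nothing else; bore within 15 mm of the pin axis, foot within 22 mm of the rest centre in plan, underside 15 to 75 mm above the pin (all of step 1 and contact force between the fingers and lever above 2 N and horizontal distance between lever_bore and pin_tip below 0.015 m and horizontal distance between lever_foot and rest_top below 0.022 m and z of lever_bore in the frame of pin_tip between 0.015 and 0.075 m and angle between lever's own z axis and vertical below 0.09 rad and x of the grasp point in the frame of lever_balance between -0.016 and 0.016 m and contact force between lever and fixture below 0.1 N and contact force between lever and lid below 0.1 N and linear speed of lever below 0.03 m/s); the arm keeps its last pose, push and grip.
It fails at once if the lid is dropped or thrown (falls faster than 0.6 m/s out of the fingers) (contact force between the fingers and lid below 0.05 N and linear speed of lid above 0.6 m/s).
It fails at once if the lever bumps the fixture (contact force between lever and fixture above 5 N).
It fails at once if the lever is tipped over (angle between lever's own z axis and vertical above 0.8 rad).
It fails at once if a bystander is moved more than 30 mm or upset (distance of any of bearing, plugbox, filter, carton, grease, spanner from where it was at the start of the episode above 0.03 m).
It also fails if it takes over 67 s, if anything falls off the work surface, if the arm or the gripper's body presses on something with over 40 N, if the wrist force passes 120 N, or if a joint passes its speed limit or range.

### The arm

A 7-joint arm with a two-finger parallel gripper is mounted at the origin on the work surface. World frame = base frame: x ahead of the robot, y to its left, z up, the work surface at z = 0. Lengths are in mm, angles in rad, forces in N, time in s.
With the tool pointing down it reaches from about 425 to 800 mm from the base axis. Payload 8.3 kg.
Tool frame: the origin (TCP) lies on the centre line of the jaws, within the pads' length; the fingertips stand 22 mm ahead of it and the grasp point (between the pads) lies 3 mm ahead of it; z points along the fingers, y is the line along which they close (so a half turn about z gives the same grasp; the last joint's range is limited). The gripper opens to 85 mm and grips with 20 to 120 N. Pads are 22 mm wide; open, the fingers measure 114 mm over their backs; the gripper's body (76 mm by 85 mm) begins 54 mm behind the grasp point. The pads swing forward as they close: fully open they stand 13 mm farther back than shut.
Start: joints at [-1.189, 0.383, 0.016, 1.37, -0.006, 1.388, -0.046], TCP at [268.873, 564.191, 253.279] pointing down, gripper open.
Joint ranges: [-2.95, 2.95], [-0.25, 2.06], [-1.52, 1.56], [0.18, 2.33], [-1.44, 4.58], [0.02, 2.06], [-3.01, 3.01]. Speed limits (rad/s): [2.39, 2.39, 3.01, 3.01, 3.14, 3.14, 3.14].

### API

Orientations are given as a 3x3 rotation matrix whose columns are the frame's x, y, z axes.
In Python, from rig import robot, camera, sign_off gives the robot as it stands. The module is installed in compiled form; this text tells all that it offers.
- The arm moves only by the tool apply_moves, never from a script. Its argument "increments" is one flat list of numbers, 5 for each row, row after row: the opening, from 0 (shut) to 1 (fully open), then the shift along the world's x, y, z in m, then the turn about the world's z in degrees. A call has 1 to 12 rows; each row is the pose to reach, as a shift and turn from the pose commanded when the call began; what a row does not reach only later rows make up. A row lasts 1/12 s, in which the tool goes at most 41.7 mm and 7.16 degrees, less where a joint would pass 70% of its speed; a pose out of reach is approached as far as the arm can. A call with a gripper value outside its range is refused whole. The fingers move at their own pace and stop on an object; "newtons" is the grip in N (left out, the last holds). Time passes only in rows, so rows that repeat a pose let the fingers close. It gives the time, the measured TCP pose, the force, the opening and the grip force at its end, in the units of the state.
- robot.observe(): the state, without advancing time (a new reading comes with each control period).
- camera(name): name is "scene" or "top" or "wrist"; returns a dict with "frame" (420x560x3 uint8, blue, green, red), "camera_matrix" (3x3 intrinsics, pixels), "distortion" ([k1, k2, p1, p2, k3] as OpenCV has them; the pictures are not rectified), "R" (3x3) and "t" (3): a world point X has camera coordinates R X + t; the wrist camera has in their place "T_tool_cam" (4x4, takes a point from camera to tool coordinates, whose origin is the TCP and whose axes are the flange's). Camera axes: x right, y down, z forward; pixel columns grow to the right and rows downward; lengths in mm; the calibration is good to about 2 mm. A picture is of the moment at which its call begins: read the wrist's pose just before it. There is no depth.
- sign_off(): hands the job in; it is judged then, once.
The state is a dict: "time_s": time; "joint_positions": joint angles; "qd": joint speeds; "joint_torque": joint torques, N m; "position": TCP position; "eef_rot": TCP orientation; "wrist_force": force on the tool from outside, world axes, zero at the start; "wrist_torque": the same for the moment, N m; "gripper_width": finger opening in mm; "grip_force": force on a finger pad.
Only numpy, scipy, OpenCV 4.12 (cv2) and the standard library are available. Lean on these libraries where they do the work, as an engineer would, in place of code of your own. Each camera call takes 0.05 s, during which the arm holds its last target. There are 200 camera calls.

## Working session

There is one attempt and no reset: what is moved stays moved. The work goes in short steps, Python scripts to look and compute and a tool call to move; the robot and the scene stay as the last step left them, time stands still between calls to the robot, and variables do not carry over. Pictures are saved under pics/ and viewed, at most 10 in all, crops included, and the job is handed in when it is done.

Besides the shell and the picture viewer there is one more tool, called after "Request:" as a command line: name --argument value ..., lists and objects as JSON in quotes. apply_moves: Moves the arm, as the interface text tells. Its arguments: {"type":"object","properties":{"increments":{"type":"array"},"newtons":{"type":"number"}},"required":["increments"]}

```bash
mkdir -p pics; cat > h.py <<'E'
import numpy as np, cv2
from rig import robot, camera, sign_off
def pix2plane(c,uv,z,st=None):
    K=c["camera_matrix"];d=np.array(c["distortion"])
    n=cv2.undistortPoints(np.array(uv,float).reshape(-1,1,2),np.array(K),d).reshape(-1,2)
    r=np.c_[n,np.ones(len(n))]
    if "R" in c:
        R=np.array(c["R"]);o=-R.T@np.array(c["t"]);w=r@R
    else:
        T=np.array(c["T_tool_cam"]);E=np.array(st["eef_rot"]);o=np.array(st["position"])+E@T[:3,3];w=r@(E@T[:3,:3]).T
    return o+w*((z-o[2])/w[:,2])[:,None]
E
python3 - <<'E'
from h import *
for n in("top","scene"):
    c=camera(n);cv2.imwrite(f"pics/{n}0.png",c["frame"])
    print(n,-np.array(c["R"]).T@c["t"])
s=robot.observe();print(s["position"],s["eef_rot"],s["time_s"])
E
```

```text
top [ 342.28588807    2.74892131 1270.79444661]
scene [1107.82565179  259.75837028  992.05760237]
[268.72682968 563.84091477 252.38481677] [[-9.02720297e-01  4.30227317e-01 -7.21654927e-04]
 [ 4.30227922e-01  9.02718958e-01 -1.55481089e-03]
 [-1.74705340e-05 -1.71403545e-03 -9.99998531e-01]] 0.1
```

View pics/top0.png

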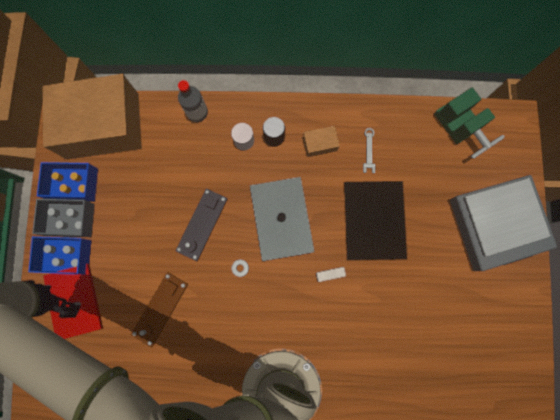

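View pics/scene0.png

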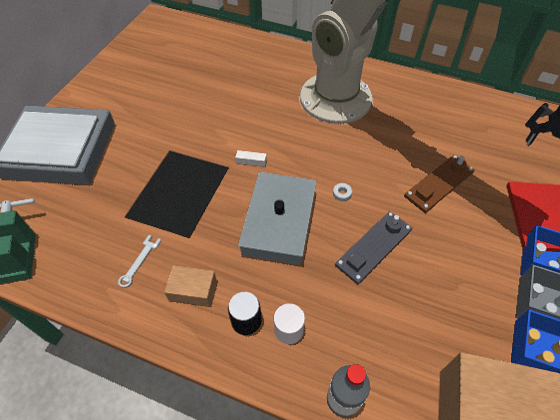

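The top view shows the lid with its black knob at (281,217), the black mat at (376,220), and the dark fixture at (202,225), with its round pin end near (188,245) and its square rest near (212,200). Possible mix-ups:
- **Fixture:** the brown look-alike at (160,310) is rejected on colour.
- **Knob:** the black grease can at (274,130) is rejected because it is not on the lid.
- **Mat:** the red sheet at (75,300) is rejected on colour.
- **Tin:** the grey device at (505,222) is rejected because it has no knob.

```bash
cat > m.py <<'E'
from h import *
def comp(mask,seed,close=3):
    m=cv2.morphologyEx(mask.astype(np.uint8)*255,cv2.MORPH_CLOSE,np.ones((close,close)))
    cs,_=cv2.findContours(m,cv2.RETR_EXTERNAL,cv2.CHAIN_APPROX_NONE)
    return max((c for c in cs if cv2.pointPolygonTest(c,seed,False)>=0),key=cv2.contourArea,default=None)
def rect(c,cnt,z,st=None):
    p=pix2plane(c,cnt.reshape(-1,2).astype(float),z,st)[:,:2]
    (cx,cy),wh,a=cv2.minAreaRect(p.astype(np.float32))
    b=cv2.boxPoints(((cx,cy),wh,a));e=[b[1]-b[0],b[2]-b[1]];L=max(e,key=np.linalg.norm)
    return np.round([cx,cy,*sorted(wh)[::-1],np.degrees(np.arctan2(L[1],L[0]))%180],1)
E
python3 - <<'E'
from m import *
for n,seeds in(("top",dict(lid=(270,200),mat=(376,220),fix=(202,225),knob=(281,217))),("scene",dict(lid=(270,230),mat=(178,192),fix=(375,245),knob=(279,207)))):
    c=camera(n);f=c["frame"].astype(int);mx=f.max(2);mn=f.min(2);sat=(mx-mn)
    wood=(f[...,2]-f[...,0]>35)
    for k,z in(("lid",54),("mat",3),("fix",14),("knob",83)):
        u,v=seeds[k]; print(n,k,f[v,u],end=" ")
        if k=="lid": m=(~wood)&(mx>70)
        elif k=="mat": m=(mx<45)
        elif k=="knob": m=(mx<50)
        else: m=~wood&(mx<130)
        cnt=comp(m,(u,v),5 if k!="knob" else 1)
        if cnt is None: print("none");continue
        print(rect(c,cnt,z),cv2.boundingRect(cnt))
    if n=="top":
        cr=cv2.resize(c["frame"][160:280,160:320],(800,600),interpolation=cv2.INTER_CUBIC)
    else: 
        cr=np.hstack([cv2.resize(cr,(400,300)),cv2.resize(c["frame"][160:310,230:430],(400,300),interpolation=cv2.INTER_CUBIC)])
        cv2.imwrite("pics/crop.png",cr)
E
```

```text
top lid [120 123 119] [514.   11.6 233.2 158.6  11.1] (250, 177, 64, 84)
top mat [24 32 42] [ 522.4 -282.7  239.7  180.9    2. ] (345, 183, 61, 76)
top fix [74 74 82] [494.9 261.1 218.2  76.  157. ] (176, 189, 51, 72)
top knob [42 44 51] none
scene lid [149 145 135] [531.6  15.3 258.3 159.4  11.2] (238, 172, 78, 94)
scene mat [36 34 37] [ 529.4 -280.4  246.5  187.3    2.1] (126, 151, 102, 87)
scene fix [93 87 84] [502.8 262.9 224.1  78.5 156.8] (335, 211, 77, 74)
scene knob [39 38 36] [527.8  16.   38.9  19.8  21.9] (275, 201, 9, 14)
```

View pics/crop.png

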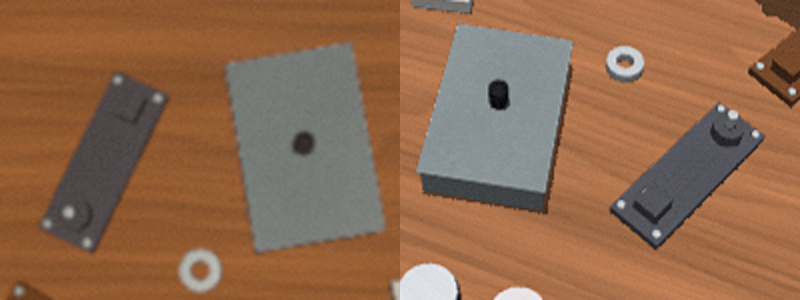

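The crop confirms the choices: the grey lid has its black knob in the middle. The dark fixture has its pin end toward the robot and its square rest at the far end. The sizes agree with those given (233x159 and 218x76). Lid is at (514,12) with yaw 11°, mat about (525,-282), fixture about (497,262) with yaw -23° from pin to rest. Moving above the knob.

Request:
apply_moves --increments '[1, 0.03, -0.03, 0, 5, 1, 0.05, -0.07, 0, 11, 1, 0.07, -0.11, 0, 17, 1, 0.09, -0.15, 0, 23, 1, 0.11, -0.19, 0, 29, 1, 0.125, -0.23, 0, 34, 1, 0.14, -0.265, 0, 36.6, 1, 0.155, -0.3, 0, 36.6, 1, 0.17, -0.335, 0, 36.6, 1, 0.185, -0.37, 0, 36.6, 1, 0.2, -0.4, 0, 36.6, 1, 0.21, -0.43, 0, 36.6]'

```text
time_s: 1.2
position: [479.7, 131.7, 253.4]
eef_rot: [[-0.982, -0.191, 0.0], [-0.191, 0.982, -0.0], [-0.0, -0.0, -1.0]]
wrist_force: [0.5, 1.6, 0.4]
gripper_width: 85.4
grip_force: 0.0
```

Request:
apply_moves --increments '[1, 0.01, -0.04, 0, 0, 1, 0.02, -0.075, 0, 0, 1, 0.03, -0.1, -0.02, 0, 1, 0.034, -0.122, -0.05, 0, 1, 0.034, -0.122, -0.07, 0, 1, 0.034, -0.122, -0.07, 0, 1, 0.034, -0.122, -0.07, 0, 1, 0.034, -0.122, -0.07, 0]'

```text
time_s: 1.87
position: [513.4, 13.3, 184.6]
eef_rot: [[-0.981, -0.194, 0.001], [-0.194, 0.981, 0.0], [-0.001, 0.0, -1.0]]
wrist_force: [-0.1, 0.1, 0.4]
gripper_width: 85.5
grip_force: 0.0
```

```bash
python3 - <<'E'
from m import *
s=robot.observe();print(s["position"],np.array(s["eef_rot"]).round(3).tolist(),s["time_s"])
c=camera("wrist");cv2.imwrite("pics/w1.png",c["frame"]);print(np.array(c["T_tool_cam"]).round(2))
E
```

```text
[513.44913712  13.29781109 184.55979713] [[-0.981, -0.194, 0.001], [-0.194, 0.981, 0.0], [-0.001, 0.0, -1.0]] 1.8667
[[ 0.0000e+00 -9.6000e-01 -2.7000e-01  6.6630e+01]
 [ 1.0000e+00  0.0000e+00  0.0000e+00  5.0000e-02]
 [-0.0000e+00 -2.7000e-01  9.6000e-01 -1.2179e+02]
 [ 0.0000e+00  0.0000e+00  0.0000e+00  1.0000e+00]]
```

View pics/w1.png

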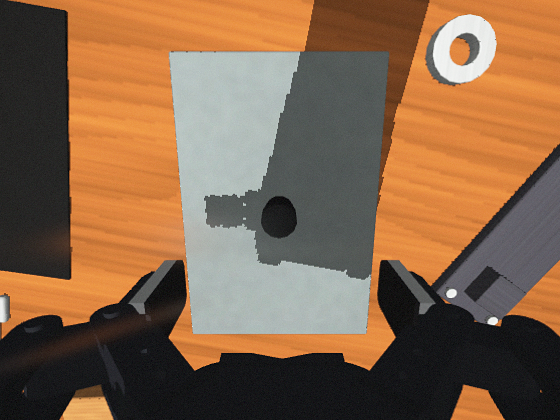

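The wrist view shows the lid aligned with the tool and its knob at (279,216), between the fingers. Now casting the knob and lid to planes.

```bash
python3 - <<'E'
from m import *
s=robot.observe();c=camera("wrist");f=c["frame"]
cnt=comp(f.max(2)<48,(279,216),1);print(cv2.boundingRect(cnt))
p=cnt.reshape(-1,2);
print(rect(c,cnt,88,s),rect(c,cnt,80,s))
print(pix2plane(c,[[170,52],[388,52],[367,333],[193,333]],54,s).round(1), pix2plane(c,[[170,52],[388,52],[367,333],[193,333]],54,s).mean(0))
t=camera("top");g=t["frame"];
print(s["position"])
E
```

```text
(261, 196, 36, 41)
[512.4  11.3  29.5  24.9  11.2] [514.8  11.7  30.6  25.8  11.2]
[[417.3 -86.6  54. ]
 [386.8  66.2  54. ]
 [615.4 113.3  54. ]
 [646.1 -41.9  54. ]] [516.39794593  12.76314031  54.        ]
[513.71371619  13.39149043 184.92753134]
```

Request:
apply_moves --increments '[1, 0.001, -0.001, -0.03, 0, 1, 0.001, -0.001, -0.06, 0, 1, 0.001, -0.001, -0.085, 0, 1, 0.001, -0.001, -0.1, 0, 1, 0.001, -0.001, -0.103, 0, 1, 0.001, -0.001, -0.103, 0, 1, 0.001, -0.001, -0.103, 0, 0, 0.001, -0.001, -0.103, 0, 0, 0.001, -0.001, -0.103, 0, 0, 0.001, -0.001, -0.103, 0, 0, 0.001, -0.001, -0.103, 0, 0, 0.001, -0.001, -0.103, 0]' --newtons 50

```text
time_s: 3.02
position: [514.1, 11.2, 80.7]
eef_rot: [[-0.981, -0.193, 0.001], [-0.193, 0.981, 0.0], [-0.001, -0.0, -1.0]]
wrist_force: [0.2, -0.0, 0.2]
gripper_width: 25.6
grip_force: 1.8
```

Request:
apply_moves --increments '[0, 0, 0, 0, 0, 0, 0, 0, 0, 0, 0, 0, 0, 0, 0, 0, 0, 0, 0, 0]'

```text
time_s: 3.35
position: [514.1, 11.2, 80.8]
eef_rot: [[-0.981, -0.193, 0.0], [-0.193, 0.981, 0.0], [-0.0, 0.0, -1.0]]
wrist_force: [-2.5, 0.6, 5.0]
gripper_width: 24.1
grip_force: 48.9
```

Request:
apply_moves --increments '[0, 0, 0, 0.004, 0, 0, 0, 0, 0.012, 0, 0, 0, 0, 0.025, 0, 0, 0, 0, 0.04, 0, 0, 0, 0, 0.06, 0, 0, 0, 0, 0.08, 0, 0, 0, 0, 0.09, 0, 0, 0, 0, 0.09, 0]'

```text
time_s: 4.02
position: [515.3, 11.2, 172.9]
eef_rot: [[-0.981, -0.193, 0.004], [-0.193, 0.981, 0.001], [-0.004, -0.0, -1.0]]
wrist_force: [0.6, -0.1, -2.8]
gripper_width: 24.0
grip_force: 49.4
```

Request:
apply_moves --increments '[0, 0, -0.01, 0, -1, 0, 0, -0.03, 0, -2, 0, 0, -0.06, 0, -3, 0, 0, -0.09, 0, -5, 0, 0, -0.12, 0, -7, 0, 0.003, -0.15, 0, -9, 0, 0.005, -0.18, 0, -9, 0, 0.008, -0.21, 0, -9, 0, 0.01, -0.24, 0, -9, 0, 0.01, -0.27, 0, -9, 0, 0.011, -0.287, 0, -9, 0, 0.011, -0.293, 0, -9]'

```text
time_s: 5.02
position: [522.3, -286.6, 168.5]
eef_rot: [[-1.0, -0.03, -0.003], [-0.03, 1.0, -0.002], [0.003, -0.002, -1.0]]
wrist_force: [-0.2, -0.0, -2.2]
gripper_width: 24.1
grip_force: 49.5
```

```bash
python3 - <<'E'
from m import *
s=robot.observe();print(s["position"],s["gripper_width"],s["grip_force"],s["wrist_force"],s["wrist_torque"],np.array(s["eef_rot"]).round(3).tolist(),s["time_s"])
c=camera("scene");a=c["frame"];b=camera("top")["frame"]
cv2.imwrite("pics/s2.png",np.hstack([a[100:340,90:410],b[140:320,240:480]if 0 else cv2.resize(b[140:320,200:440],(320,240))]))
E
```

```text
[ 522.31134364 -286.59895496  168.46915505] 24.11496238708858 49.48179549537599 [-0.18367132 -0.02361538 -2.20419246] [ 0.0148695   0.09033014 -0.01619577] [[-1.0, -0.03, -0.003], [-0.03, 1.0, -0.002], [0.003, -0.002, -1.0]] 5.0167
```

View pics/s2.png

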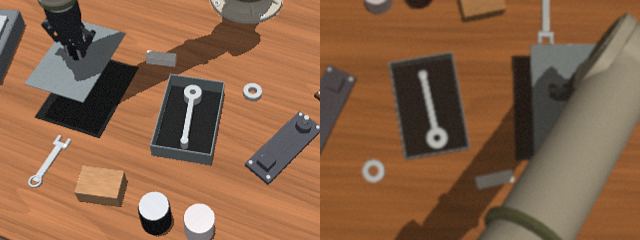

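The lid hangs level in the fingers over the mat. In the open tin the boss is at the robot end (right part, about (437,138)) and the foot is away. Lowering the lid now.

Request:
apply_moves --increments '[0, 0.002, 0.003, -0.015, 0, 0, 0.002, 0.003, -0.035, 0, 0, 0.002, 0.003, -0.06, 0, 0, 0.002, 0.003, -0.085, 0, 0, 0.002, 0.003, -0.1, 0, 0, 0.002, 0.003, -0.11, 0, 0, 0.002, 0.003, -0.116, 0, 0, 0.002, 0.003, -0.12, 0, 0, 0.002, 0.003, -0.123, 0, 0, 0.002, 0.003, -0.123, 0, 0, 0.002, 0.003, -0.123, 0]'

```text
time_s: 6.03
position: [527.3, -279.0, 48.0]
eef_rot: [[-0.999, -0.037, 0.001], [-0.037, 0.999, -0.0], [-0.001, -0.001, -1.0]]
wrist_force: [0.0, -0.2, -1.9]
gripper_width: 23.8
grip_force: 49.5
```

Request:
apply_moves --increments '[0, 0, 0, -0.002, 0, 0, 0, 0, -0.004, 0, 0, 0, 0, -0.005, 0, 0, 0, 0, -0.006, 0, 0, 0, 0, -0.007, 0, 0, 0, 0, -0.008, 0, 0, 0, 0, -0.008, 0, 0, 0, 0, -0.008, 0]'

```text
time_s: 6.7
position: [526.9, -278.8, 39.9]
eef_rot: [[-0.999, -0.037, 0.0], [-0.037, 0.999, 0.0], [-0.0, 0.0, -1.0]]
wrist_force: [-3.0, 2.2, 6.3]
gripper_width: 24.0
grip_force: 50.3
```

Request:
apply_moves --increments '[0.3, 0, 0, 0.0, 0, 0.6, 0, 0, 0.0, 0, 1, 0, 0, 0.0, 0, 1, 0, 0, 0.0, 0, 1, 0, 0, 0.0, 0, 1, 0, 0, 0.0, 0, 1, 0, 0, 0.0, 0, 1, 0, 0, 0.02, 0, 1, 0, 0, 0.05, 0, 1, 0, 0, 0.09, 0, 1, 0, 0, 0.13, 0, 1, 0, 0, 0.17, 0]'

```text
time_s: 7.7
position: [526.4, -278.7, 211.0]
eef_rot: [[-0.999, -0.037, -0.001], [-0.037, 0.999, -0.0], [0.001, -0.0, -1.0]]
wrist_force: [1.5, -0.1, 0.3]
gripper_width: 85.5
grip_force: 0.0
```

Request:
apply_moves --increments '[1, 0, 0.04, 0.01, 3, 1, 0, 0.08, 0.01, 6, 1, -0.005, 0.12, 0.01, 9, 1, -0.01, 0.16, 0.01, 9, 1, -0.01, 0.2, 0.01, 9, 1, -0.01, 0.23, 0.01, 9, 1, -0.01, 0.26, 0.01, 9, 1, -0.01, 0.285, 0.01, 9, 1, -0.01, 0.29, 0.01, 9, 1, -0.01, 0.29, 0.01, 9, 1, -0.01, 0.29, 0.01, 9]'

```text
time_s: 8.62
position: [516.9, 10.5, 219.3]
eef_rot: [[-0.981, -0.193, 0.0], [-0.193, 0.981, -0.001], [0.0, -0.001, -1.0]]
wrist_force: [0.6, -0.4, 0.0]
gripper_width: 84.9
grip_force: 0.0
```

```bash
python3 - <<'E'
from m import *
s=robot.observe();c=camera("wrist");f=c["frame"]
print(s["position"],np.array(s["eef_rot"]).round(3).tolist())
b=camera("top")
np.savez("w3.npz",f=f)
cv2.imwrite("pics/w3.png",np.hstack([f[:400,:],cv2.resize(b["frame"][150:300,330:420],(240,400))]))
E
```

```text
[516.8716652   10.46501878 219.29094117] [[-0.981, -0.193, 0.0], [-0.193, 0.981, -0.001], [0.0, -0.001, -1.0]]
```

View pics/w3.png

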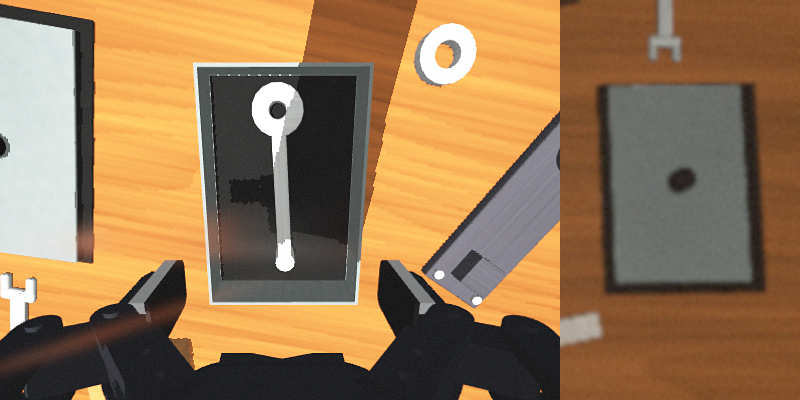

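The lid lies flat in the middle of the mat. In the tin, the boss is at about (277,109) and the foot at about (285,261). Next I measure them on the lever-top plane (z = 35).

```bash
python3 - <<'E'
from m import *
s=robot.observe();c=camera("wrist");f=c["frame"];g=f.max(2)
cnt=comp(g>95,(283,220),7)
print(cv2.boundingRect(cnt))
P=pix2plane(c,cnt.reshape(-1,2).astype(float),35,s)[:,:2]
print(rect(c,cnt,35,s))
p=cnt.reshape(-1,2)
def circ(q):
    A=np.c_[2*q,np.ones(len(q))];x=np.linalg.lstsq(A,(q**2).sum(1),rcond=None)[0];return x[:2],np.sqrt(x[2]+x[:2]@x[:2])
b=circ(P[p[:,1]<125]); print("boss",b)
# bore hole
m=(g<95)[90:130,260:295].astype(np.uint8);n,l,st,ce=cv2.connectedComponentsWithStats(m)
print(st.tolist(),(ce+[260,90]).round(1).tolist())
# arm centreline from rows
rows=[(v,*p[p[:,1]==v][:,0][[0,-1]]) if 0 else (v,p[p[:,1]==v][:,0].min(),p[p[:,1]==v][:,0].max()) for v in range(150,245,15)]
mid=pix2plane(c,[((a+d)/2,v) for v,a,d in rows],35,s);lr=[(d-a) for v,a,d in rows];print(mid.round(1).tolist(),lr)
e=P[p[:,1]>=p[:,1].max()-1].mean(0)
u=(e-b[0])/np.linalg.norm(e-b[0]);print("end",e,np.linalg.norm(e-b[0]),"(expect 160)",np.degrees(np.arctan2(u[1],u[0])))
print("balance",b[0]+45*u, s["position"])
E
```

```text
(0, 0, 560, 371)
[537.9  11.3 615.4 370.7 100.9]
boss (array([565.61722189,  20.46362173]), np.float64(263.95408064667566))
[[0, 0, 35, 40, 1194], [11, 13, 16, 16, 205], [0, 39, 1, 1, 1]] [[276.8, 109.3], [278.3, 110.5], [260.0, 129.0]]
[[476.5, 3.1, 35.0], [490.9, 2.6, 35.0], [505.0, 5.3, 35.0], [519.5, 8.1, 35.0], [534.3, 10.9, 35.0], [549.6, 13.9, 35.0], [565.2, 16.9, 35.0]] [np.int32(552), np.int32(559), np.int32(559), np.int32(559), np.int32(559), np.int32(559), np.int32(559)]
end [718.44630733  49.33896317] 155.53300195671358 (expect 160) 10.69927096148237
balance [609.83490404  28.8180568 ] [516.91716177   9.2532328  219.31257425]
```

Threshold leaked into the wood, so I'll restrict the mask to the liner region.

```bash
python3 - <<'E'
from m import *
s=robot.observe();c=camera("wrist");f=c["frame"];g=f.max(2)
k=np.zeros(g.shape,bool);k[79:278,222:345]=1
cnt=comp((g>85)&k,(283,220),3)
print(cv2.boundingRect(cnt))
p=cnt.reshape(-1,2);P=pix2plane(c,p.astype(float),35,s)[:,:2]
def circ(q):
    A=np.c_[2*q,np.ones(len(q))];x=np.linalg.lstsq(A,(q**2).sum(1),rcond=None)[0];return x[:2],np.sqrt(x[2]+x[:2]@x[:2])
b=circ(P[p[:,1]<122]); h=pix2plane(c,[[278.3,110.5]],35,s)[0,:2];print("boss",b,"hole",h)
rows=[(v,p[p[:,1]==v][:,0].min(),p[p[:,1]==v][:,0].max()) for v in range(150,245,15)]
mid=pix2plane(c,[((a+d)/2,v) for v,a,d in rows],35,s);print(mid.round(1).tolist(),[int(d-a) for v,a,d in rows])
e=P[p[:,1]>=p[:,1].max()-1].mean(0);v=np.polyfit(mid[:,0],mid[:,1],1);print("armang",np.degrees(np.arctan(v[0])))
o=b[0]
u=(e-o)/np.linalg.norm(e-o);print("end",e,np.linalg.norm(e-o),"(expect 160)",np.degrees(np.arctan2(u[1],u[0])))
print("balance",o+45*u, s["position"])
E
```

```text
(222, 82, 83, 190)
boss (array([441.60704103,  -8.15950411]), np.float64(23.238924614108814)) hole [442.55989188  -7.80524173]
[[477.0, 0.4, 35.0], [490.6, 4.0, 35.0], [504.6, 7.2, 35.0], [518.9, 11.0, 35.0], [533.6, 14.8, 35.0], [554.1, -9.2, 35.0], [569.7, -5.9, 35.0]] [14, 14, 13, 13, 13, 68, 69]
armang -5.825776917131378
end [597.13893835  29.89848032] 160.12052105064342 (expect 160) 13.749850987916206
balance [485.31746199   2.53624736] [516.91077711   9.23744343 219.33703766]
```

The measurements agree with the given sizes: boss radius 23 (24 given), length 160 (160 given). The lever axis is at about 14° and the balance point at (485.5,2.6). Descending.

Request:
apply_moves --increments '[1, -0.015, -0.003, -0.02, 3, 1, -0.03, -0.007, -0.05, 3, 1, -0.031, -0.007, -0.085, 3, 1, -0.031, -0.007, -0.11, 3, 1, -0.031, -0.007, -0.13, 3, 1, -0.031, -0.007, -0.14, 3, 1, -0.031, -0.007, -0.14, 3, 1, -0.031, -0.007, -0.14, 3]'

```text
time_s: 9.48
position: [486.2, 3.6, 79.7]
eef_rot: [[-0.97, -0.243, -0.0], [-0.243, 0.97, -0.0], [0.0, -0.0, -1.0]]
wrist_force: [0.4, 0.2, -0.1]
gripper_width: 85.6
grip_force: 0.0
```

```bash
python3 - <<'E'
from m import *
s=robot.observe();c=camera("wrist");f=c["frame"];g=f.max(2)
print(s["position"],np.array(s["eef_rot"]).round(3).tolist())
# expected pixels of arm centreline points: show rays of dark hole
cv2.imwrite("pics/w4.png",f)
E
```

```text
[486.15079868   3.58396857  79.67254375] [[-0.97, -0.243, -0.0], [-0.243, 0.97, -0.0], [0.0, -0.0, -1.0]]
```

View pics/w4.png

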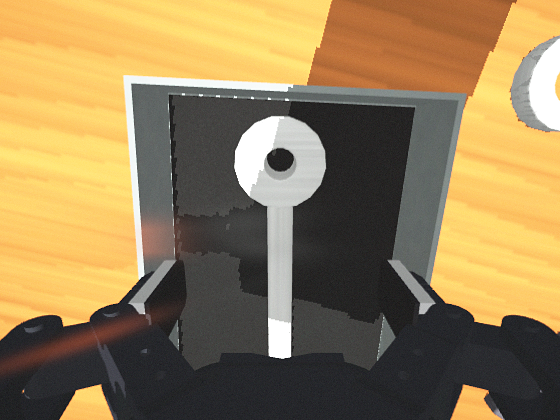

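The arm lies vertical at column 280, midway between the fingers, with the boss top centred at about (280,161). Checking the distance to the bore.

```bash
python3 - <<'E'
from m import *
s=robot.observe();c=camera("wrist")
q=pix2plane(c,[[280,116],[280,208],[235,161],[326,161],[280,161],[280,340]],35,s)
print(q.round(1).tolist());E=np.array(s["eef_rot"]);print(((q-s["position"])@E).round(1).tolist())
E
```

```text
[[419.8, -13.6, 35.0], [465.8, -2.1, 35.0], [447.1, -30.7, 35.0], [435.6, 14.8, 35.0], [441.4, -8.2, 35.0], [546.0, 18.0, 35.0]]
[[69.2, -0.5, 45.3], [21.8, -0.6, 45.3], [46.9, -23.8, 45.3], [47.0, 23.2, 45.3], [47.0, -0.5, 45.3], [-60.9, -0.6, 45.4]]
```

Request:
apply_moves --increments '[1, -0.001, 0, -0.015, 0, 1, -0.001, 0, -0.03, 0, 1, -0.001, 0, -0.042, 0, 1, -0.001, 0, -0.047, 0, 1, -0.001, 0, -0.047, 0, 1, -0.001, 0, -0.047, 0, 0, -0.001, 0, -0.047, 0, 0, -0.001, 0, -0.047, 0, 0, -0.001, 0, -0.047, 0, 0, -0.001, 0, -0.047, 0, 0, -0.001, 0, -0.047, 0, 0, -0.001, 0, -0.047, 0]' --newtons 80

```text
time_s: 10.58
position: [485.2, 3.9, 32.6]
eef_rot: [[-0.97, -0.244, 0.001], [-0.244, 0.97, -0.0], [-0.001, -0.0, -1.0]]
wrist_force: [-10.6, 2.1, 28.5]
gripper_width: 13.0
grip_force: 64.4
```

Request:
apply_moves --increments '[0, 0, 0, 0, 0, 0, 0, 0, 0, 0, 0, 0, 0, 0, 0, 0, 0, 0, 0, 0, 0, 0, 0, 0, 0]'

```text
time_s: 11.0
position: [485.2, 3.9, 32.7]
eef_rot: [[-0.97, -0.243, 0.001], [-0.243, 0.97, -0.0], [-0.001, -0.0, -1.0]]
wrist_force: [-1.0, 0.1, 5.6]
gripper_width: 12.6
grip_force: 78.4
```

Gripped at 12.6 mm. Lifting to about 170 mm.

Request:
apply_moves --increments '[0, 0, 0, 0.004, 0, 0, 0, 0, 0.01, 0, 0, 0, 0, 0.02, 0, 0, 0, 0, 0.035, 0, 0, 0, 0, 0.055, 0, 0, 0, 0, 0.08, 0, 0, 0, 0, 0.105, 0, 0, 0, 0, 0.125, 0, 0, 0, 0, 0.137, 0, 0, 0, 0, 0.14, 0, 0, 0, 0, 0.14, 0, 0, 0, 0, 0.14, 0]'

```text
time_s: 12.0
position: [484.3, 4.2, 171.7]
eef_rot: [[-0.97, -0.244, -0.001], [-0.244, 0.97, -0.0], [0.001, 0.0, -1.0]]
wrist_force: [-0.7, 0.0, -4.9]
gripper_width: 12.5
grip_force: 78.4
```

```bash
python3 - <<'E'
from m import *
# hole/pin in top view: refine fixture, base plate rect at z=14, from two views
for n,sd in(("top",(202,225)),("scene",(375,245))):
    c=camera(n);f=c["frame"].astype(int);w=f[...,2]-f[...,0]>35
    cnt=comp(~w&(f.max(2)<130),sd,5);print(n,rect(c,cnt,14) if cnt is not None else None)
s=robot.observe();print(s["position"],s["wrist_force"],s["wrist_torque"])
cv2.imwrite("pics/w5.png",camera("wrist")["frame"])
E
```

```text
top [494.9 261.1 217.8  76.3 156.6]
scene [502.8 262.8 224.1  78.3 156.8]
[483.99624402   4.17494418 171.0914295 ] [-0.0053735  -0.10663823 -4.85150905] [-0.07032431  0.05446469  0.01232316]
```

View pics/w5.png

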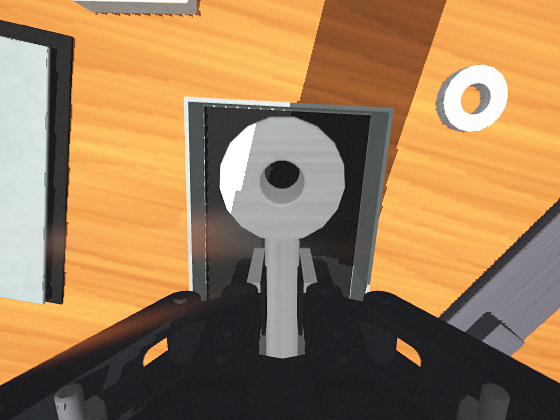

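The lever is held level with its bore ahead of the fingers, at (282,175). I check the pin with the two fixed views at z = 60.

```bash
python3 - <<'E'
from m import *
for n,(u,v) in(("top",(187,245)),("scene",(396,217))):
    c=camera(n);g=c["frame"].max(2)
    x0,y0=u-14,v-14;m=(g[y0:y0+28,x0:x0+28]>150).astype(np.uint8)
    w=c["frame"].astype(int);m&=((w[...,2]-w[...,0])<35)[y0:y0+28,x0:x0+28]
    k,l,st,ce=cv2.connectedComponentsWithStats(m)
    for i in range(1,k):
        q=ce[i]+[x0,y0];print(n,q.round(1),st[i,4],"z60",pix2plane(c,[q],60)[0].round(1),"z16",pix2plane(c,[q],16)[0].round(1))
E
```

```text
top [187.5 244.5] 4 z60 [426.1 290.   60. ] z16 [429.2 300.4  16. ]
scene [390.  213.8] 10 z60 [427.1 275.5  60. ] z16 [395.  276.2  16. ]
scene [396.1 217.1] 19 z60 [431. 292.  60.] z16 [399.1 293.5  16. ]
scene [407.4 226.5] 11 z60 [448.1 324.7  60. ] z16 [416.9 327.8  16. ]
```

Request:
apply_moves --increments '[0, -0.001, 0.01, 0, -2, 0, -0.002, 0.03, 0, -5, 0, -0.003, 0.055, 0, -9, 0, -0.004, 0.08, 0, -13, 0, -0.006, 0.11, 0, -17, 0, -0.008, 0.14, 0, -21, 0, -0.01, 0.17, 0, -25, 0, -0.012, 0.2, 0, -29, 0, -0.014, 0.23, 0, -33, 0, -0.015, 0.25, 0, -36, 0, -0.016, 0.265, 0, -37, 0, -0.016, 0.269, 0, -37]'

```text
time_s: 13.25
position: [467.5, 276.7, 171.4]
eef_rot: [[-0.923, 0.385, -0.002], [0.385, 0.923, 0.0], [0.002, -0.0, -1.0]]
wrist_force: [-0.8, -0.1, -5.2]
gripper_width: 12.2
grip_force: 78.4
```

Request:
apply_moves --increments '[0, 0, 0, 0, 0, 0, 0, 0, 0, 0, 0, 0, 0, 0, 0]'

```text
time_s: 13.5
position: [469.3, 271.4, 172.1]
eef_rot: [[-0.921, 0.39, -0.0], [0.39, 0.921, -0.001], [-0.0, -0.001, -1.0]]
wrist_force: [-0.1, 0.1, -4.5]
gripper_width: 12.6
grip_force: 78.4
```

```bash
python3 - <<'E'
from m import *
s=robot.observe();c=camera("wrist");print(s["position"],np.array(s["eef_rot"]).round(3).tolist())
b=camera("scene")["frame"]
cv2.imwrite("pics/w6.png",np.hstack([c["frame"],np.pad(b[90:300,250:470],((0,210),(0,0),(0,0)))]))
E
```

```text
[469.32282983 271.39370292 172.07035508] [[-0.921, 0.39, -0.0], [0.39, 0.921, -0.001], [-0.0, -0.001, -1.0]]
```

View pics/w6.png

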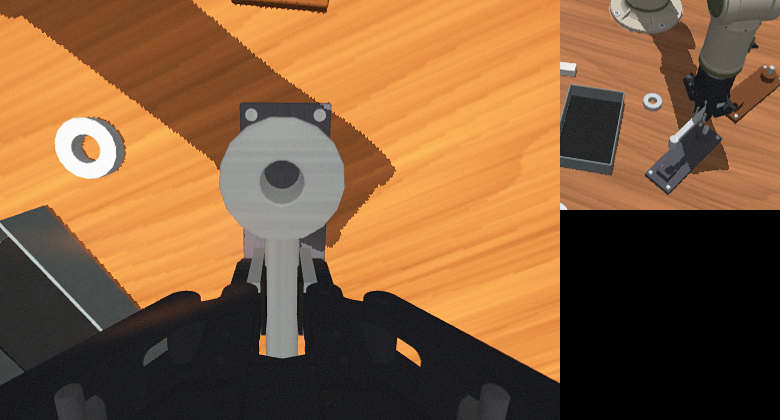

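The wrist view shows the lever aligned with the fixture, the boss at (282,178), and the fixture's end corners at (240,103) and (330,103). I use those to get the pin position.

```bash
python3 - <<'E'
from m import *
s=robot.observe();c=camera("wrist");g=c["frame"].max(2)
k=pix2plane(c,[[240.5,103],[330.5,103]],14,s)[:,:2];print(k.round(1),np.linalg.norm(k[1]-k[0]))
e=k[0]-k[1];e/=np.linalg.norm(e);print("edge ang",np.degrees(np.arctan2(e[1],e[0])))
for a in(-23.3,):
    u=np.array([np.cos(np.radians(a)),np.sin(np.radians(a))])
    pin=k.mean(0)+35*u;print("pin",pin,"rest",pin+150*u)
b=pix2plane(c,[[282,116.5],[282,240],[219.5,178],[344.5,178]],s["position"][2]-27.7+30,s)[:,:2]
o=(b[0]+b[1])/2;R=np.array(s["eef_rot"]);ax=-R[:2,0]
print("bore",o,np.linalg.norm(b[0]-b[1]),"foot",o+150*ax,"lever ang",np.degrees(np.arctan2(ax[1],ax[0])),"tcp-bore",(o-s["position"][:2])@R[:2,0])
E
```

```text
[[381.2 272.9]
 [410.2 341.3]] 74.31570211132798
edge ang -112.96301373529315
pin [427.87474054 293.28019644] rest [565.64169775 233.94837105]
bore [428.03775111 289.84417639] 46.79256753333473 foot [566.11927953 231.24818015] lever ang -22.994326767078235 tcp-bore 45.12720208134066
```

Bore and pin agree to within 3 mm. Lowering to 40 mm clear.

Request:
apply_moves --increments '[0, 0, 0.001, -0.004, 0, 0, 0, 0.001, -0.012, 0, 0, 0, 0.001, -0.022, 0, 0, 0, 0.001, -0.032, 0, 0, 0, 0.001, -0.038, 0, 0, 0, 0.001, -0.042, 0, 0, 0, 0.001, -0.043, 0, 0, 0, 0.001, -0.043, 0, 0, 0, 0.001, -0.043, 0, 0, 0, 0.001, -0.043, 0, 0, 0, 0.001, -0.043, 0, 0, 0, 0.001, -0.043, 0]'

```text
time_s: 14.65
position: [469.1, 274.3, 129.7]
eef_rot: [[-0.921, 0.389, 0.0], [0.389, 0.921, 0.0], [-0.0, 0.001, -1.0]]
wrist_force: [0.4, -0.3, -4.9]
gripper_width: 12.4
grip_force: 78.4
```

```bash
python3 - <<'E'
from m import *
s=robot.observe();print(s["position"],s["wrist_force"],np.abs(s["qd"]).max(),s["grip_force"],s["wrist_torque"])
c=camera("wrist")
k=s["position"][2]-27.7+30
f=camera("scene")["frame"];t=camera("top")["frame"]
cv2.imwrite("pics/w7.png",np.hstack([cv2.resize(f[130:290,310:470],(400,400),interpolation=cv2.INTER_CUBIC),cv2.resize(c["frame"][60:400,110:450],(400,400))]))
E
```

```text
[469.07769503 274.30428458 129.67032083] [ 0.38901502 -0.33478054 -4.90101349] 0.0019598755559277316 78.39195370674133 [ 0.02584581 -0.01282872 -0.04644363]
```

View pics/w7.png

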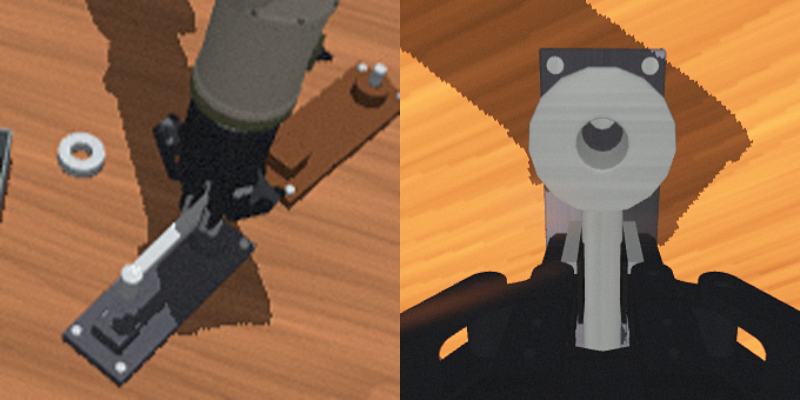

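The left part shows the lever level over the dark fixture with its foot over the rest. The right part shows the bright pin tip through the bore at (603,122). The bore is at (427.5,291.8) against the pin at about (428,292), about 42 mm clear, and the arm is still. Handing in.

```bash
python3 -c "
from rig import sign_off
print(sign_off())"
```

```text
the job is handed in; nothing more can be done
None
```

I handed the job in at about 15 s: the lid is on the mat and let go, and by my measurements the lever is held still and level about 42 mm above the pin, its bore within about 3 mm of the pin axis; the hand-in returned no verdict.

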